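# Find the stamped parts crate and push it to the dispatch rail

## Task

Check the undersides of the two blue parts crates: tip the one on the robot's left first, then the one on its right, each by pressing its front bar back towards the robot and down to the table, and let each back down flat. Then push the crate with the yellow stamp underneath along the table until its back sits flush against the dispatch rail, leaving the other crate and everything else in place. Nothing may be lifted or carried: only press and push.

Things in the scene. Friction and masses are not known exactly. Their poses are not given: they have to be found in the camera images.
- crate_a: one of two look-alike blue steel parts crates: open-topped box 80 (x) by 120 (y) by 70 mm tall, walls 3 mm, about 0.6 kg, dark blanks fixed low inside (tops 20 mm above its underside), a tipping bar on its front. One has a round yellow stamp 52 mm across underneath, the other is bare. Slides when pushed with 2 to 5 N, e.g. from inside on its back wall. Origin: centre of underside; x from bar to back wall, z up
- crate_b: the other look-alike crate, in every size and behaviour as crate_a; either may stand on the robot's left (+y) or right (-y)
- stamp (a point): centre of the yellow paint stamp, on the underside of the stamped crate (hidden while it stands flat)
- crate_a_bar (a point): crate_a: middle of the red tipping bar: round, 10 mm thick, 104 mm long along y, on two arms in front of the crate at x = -82, z = 100 mm of its frame. Pressed by 4 to 10 N and followed along its arc (first mostly towards the robot, then down, radius 108 mm about the front bottom edge), it rocks the crate over until the bar meets the table at 64 degrees. Let up, it swings back flat
- crate_a_toe (a point): crate_a: middle of the front bottom edge (x = -40, z = 0 mm in the crate), about which the crate tips
- crate_a_heel (a point): crate_a: middle of the back bottom edge (x = 40, z = 0 mm in the crate), below the upright back wall
- crate_b_bar (a point): crate_b: middle of the red tipping bar: round, 10 mm thick, 104 mm long along y, on two arms in front of the crate at x = -82, z = 100 mm of its frame. Pressed by 4 to 10 N and followed along its arc (first mostly towards the robot, then down, radius 108 mm about the front bottom edge), it rocks the crate over until the bar meets the table at 64 degrees. Let up, it swings back flat
- crate_b_toe (a point): crate_b: middle of the front bottom edge (x = -40, z = 0 mm in the crate), about which the crate tips
- crate_b_heel (a point): crate_b: middle of the back bottom edge (x = 40, z = 0 mm in the crate), below the upright back wall
- rail: dispatch rail: a fixed aluminium bar with a green stripe on top, 700 mm long along y, 30 mm wide, 25 mm high, beyond the crates. Two clamps with yellow handles, 147 mm tall, stand at its ends (y = -335 and 335 mm). Origin: centre of its underside; its face towards the robot and crates is at x = -15 mm
- spray_can: slim red-labelled spray can, 40 mm across, 130 mm tall, upright between the crates; origin under its centre
- brush: hand brush with a wooden handle lying flat beside the crates
- hammer: hammer with a yellow handle lying flat beside the crates
- tube: offcut of 40 mm square steel tube, 130 mm long, beyond the rail
- mug: white mug, 80 mm across, 90 mm tall, beyond the rail

How it is judged (in metres and radians):
On the way, in this order (a step that is already met when the one before it is completed fails the run):
1. the crate on the robot's left is tipped by more than 49 degrees, the other one flat (((angle between crate_a's own z axis and vertical above 0.85 rad and angle between crate_b's own z axis and vertical below 0.1 rad and world y of crate_a above 0 m) or (angle between crate_b's own z axis and vertical above 0.85 rad and angle between crate_a's own z axis and vertical below 0.1 rad and world y of crate_b above 0 m))), for 0.2 s.
2. then the crate on the robot's right is tipped by more than 49 degrees, the left one flat again (((angle between crate_a's own z axis and vertical above 0.85 rad and angle between crate_b's own z axis and vertical below 0.1 rad and world y of crate_a below 0 m) or (angle between crate_b's own z axis and vertical above 0.85 rad and angle between crate_a's own z axis and vertical below 0.1 rad and world y of crate_b below 0 m))), for 0.2 s.
3. then the stamped crate has been pushed flush against the rail (x of crate_a_heel in the frame of rail between -0.024 and -0.008 m and y of crate_a_heel in the frame of rail between -0.29 and 0.29 m and angle between the x axis of crate_a and the x axis of rail, either way round below 0.1 rad and angle between crate_a's own z axis and vertical below 0.06 rad), for 0.2 s.
At the end, for the whole second after the job is handed in: The stamped crate stands flat and at rest with the middle of its back within 9 mm of the rail's near face, square to it within about 6 degrees and between the clamps; the other crate stands flat within 50 mm of where it began (all of step 3 and linear speed of each of crate_a, crate_b below 0.02 m/s and angle between crate_b's own z axis and vertical below 0.06 rad and distance of crate_b from where it was at the start of the episode below 0.05 m); the robot touches nothing.
It fails at once if crate lifted: its front and back bottom edges are both more than 20 mm off the table (height (world z) of each of crate_a_toe, crate_a_heel above 0.02 m or height (world z) of each of crate_b_toe, crate_b_heel above 0.02 m).
It fails at once if a crate turned over (more than 75 degrees) (angle between any of crate_a, crate_b's own z axis and vertical above 1.31 rad).
It fails at once if another thing on the table (can, brush, hammer, tube, mug) moved by more than 30 mm, or the can knocked over (angle between spray_can's own z axis and vertical above 0.4 rad or distance of any of spray_can, brush, hammer, tube, mug from where it was at the start of the episode above 0.03 m).
It also fails if it takes over 72 s, if anything falls off the work surface, if the arm or the gripper's body presses on something with over 40 N, if the wrist force passes 120 N, or if a joint passes its speed limit or range.

## Robot

A 6-joint arm with a two-finger parallel gripper is mounted at the origin on the work surface. World frame = base frame: x ahead of the robot, y to its left, z up, the work surface at z = 0. Lengths are in m, angles in degrees, forces in N, time in s.
With the tool pointing down it reaches from about 0.375 to 0.9 m from the base axis. Payload 3.1 kg.
Tool frame: the origin (TCP) lies at the very end of the fingers, on their centre line; the grasp point (between the pads) lies 19 mm behind it; z points along the fingers, y is the direction in which the jaws open and shut (so a half turn about z gives the same grasp; the last joint's range is limited). The gripper opens to 87 mm and grips with 3 to 60 N. Pads are 19 mm wide; open, the fingers measure 117 mm over their backs; the gripper's body (75 mm by 190 mm) begins 51 mm behind the grasp point.
Start: joints at [-80.93, 30.224, 82.088, -0, 67.689, -10.227], TCP at [0.207, -0.59, 0.223] pointing down, gripper open.
Joint ranges: [-176.69, 176.69], [-43.24, 126.21], [12.49, 139.97], [-82, 262], [0, 151.66], [-163.58, 163.58]. Speed limits (degrees/s): [159.86, 159.86, 180, 180, 180, 180].

## Interface

Orientations are given as a 3x3 rotation matrix whose columns are the frame's x, y, z axes.
In Python, from rig import readout, capture, camera_model, bot, spot_in, regions_of gives the robot as it stands.
- The arm moves only by the tool send_rows, never from a script. Its argument "moves" is a list that holds one entry, the list of rows, each a list of 7 numbers: the turn, a rotation vector about the tool's x, y, z in degrees, then the shift along the tool's x, y, z in cm, then the opening, from -1 (shut) to 1 (fully open). A call has exactly 5 rows; each row shifts and turns the commanded pose from where the row before left it, along the tool's axes as they then stand; what a row does not reach is not made up. A row lasts 1/10 s, in which the tool goes at most 50 mm and 8.59 degrees, less where a joint would pass 70% of its speed; a pose out of reach is approached as far as the arm can. A call with a gripper value outside its range is refused whole. The fingers move at their own pace and stop on an object; the grip force is fixed at half the most. Time passes only in rows, so rows that do not move let the fingers close, or fill a call up. It gives the time, the measured TCP pose, the force and the opening at its end, in the units of the state.
- readout.read_state(): the state, without advancing time (a new reading comes with each control period).
- capture(name): name is "scene" or "side" or "wrist"; returns the picture (400x640x3 uint8, blue, green, red); there is no depth.
- camera_model(name): a dict with "camera_matrix" (3x3 intrinsics, pixels), "k1" (the pictures are not rectified: a ray, as slopes to the right and down, at radius r is drawn at 1 + k1 r^2 times it, then the intrinsics apply), "pose" (4x4, takes a point from camera to world coordinates). Camera axes: x right, y up, looking along -z (the intrinsics and any distortion apply to the point x, -y, -z); pixel columns grow to the right and rows downward; lengths in m; the calibration is good to about 2 mm. A picture is of the moment at which its call begins: read the wrist's pose just before it. camera_model takes no time and is no camera call; for the wrist camera it gives the pose at the moment of the call.
- bot.hand_in(): hands the job in, once; it reports no verdict.
Trained networks look in the newest picture that a camera, given by its name, has taken for a name from the list of things; names that differ only in an ending like _2 or _b are one class to them, and where a whole thing is asked for, a point or a joint stands for the part that bears it (a point fixed in the world has none). Each returns a list of dicts, best first, with "p" (0 to 1); they miss things now and then, are a little off and sometimes report something else, mostly with a low value. They report only what shows in the picture. A call takes as long as a camera call.
- spot_in(camera, thing): "location" ([x, y, z] in m, in world coordinates, good to about 4 mm: the middle of the surface that is visible of it).
- regions_of(camera, thing): "mask" (400x640 bool, what is visible of it).
The state is a dict: "time_s": time; "joint_positions": joint angles; "qvel": joint speeds; "tau": joint torques, N m; "position": TCP position; "tcp_rot": TCP orientation; "force": force on the tool from outside, world axes, zero at the start; "moment": the same for the moment, N m; "opening": opening from 0.0 (shut) to 1.0 (fully open).
Only numpy, scipy, OpenCV 4.12 (cv2) and the standard library are available. Lean on these libraries where they do the work, as an engineer would, in place of code of your own. Each camera call takes 0.05 s, during which the arm holds its last target. There are 200 camera calls.

## Working session

There is one attempt and no reset: what is moved stays moved. The work goes in short steps, Python scripts to look and compute and a tool call to move; the robot and the scene stay as the last step left them, time stands still between calls to the robot, and variables do not carry over. Pictures are saved under pics/ and viewed, about 8 in all and at most 12, crops included, and the job is handed in when it is done.

Besides the shell and the picture viewer there is one more tool, called after "Request:" by a JSON object that holds its "api" and its "payload". send_rows: Moves the arm, as the interface text tells. Its arguments: {"type":"object","properties":{"moves":{"type":"array","items":{"type":"array","items":{"type":"array","items":{"type":"number"}}}}},"required":["moves"]}

```bash
mkdir -p pics; ls; python3 - <<'E'
from rig import readout, capture, camera_model, spot_in
import cv2,numpy as np
s=readout.read_state();print({k:np.round(v,3).tolist() for k,v in s.items()})
for c in("scene","side"):
    im=capture(c);cv2.imwrite(f"pics/{c}0.png",im)
    print(c,np.round(camera_model(c)["pose"],3).tolist())
    for t in("crate_a","crate_a_bar","crate_a_toe","crate_a_heel","rail","spray_can","brush","hammer"):
        print(t,[(np.round(d["location"],3).tolist(),round(d["p"],2)) for d in spot_in(c,t)])
E
```

```text
pics
{'time_s': 0.0, 'joint_positions': [-80.93, 30.276, 82.157, -0.001, 67.688, -10.226], 'qvel': [-0.003, 0.008, -0.064, 0.039, -0.151, -0.006], 'tau': [-0.001, -44.004, -17.659, 0.063, 0.058, -0.0], 'position': [0.206, -0.589, 0.222], 'tcp_rot': [[0.944, 0.33, -0.0], [0.33, -0.944, 0.002], [0.0, -0.002, -1.0]], 'force': [-0.247, -0.547, 0.616], 'moment': [-0.009, 0.027, 0.026], 'opening': 0.997}
scene [[-0.426, -0.751, 0.505, 1.229], [0.905, -0.362, 0.225, 0.255], [0.014, 0.553, 0.833, 1.044], [0.0, 0.0, 0.0, 1.0]]
crate_a [([0.559, 0.149, 0.04], 0.77), ([0.567, -0.163, 0.043], 0.61)]
crate_a_bar [([0.555, 0.156, 0.04], 0.82), ([0.57, -0.002, 0.092], 0.43)]
crate_a_toe [([0.56, 0.154, 0.039], 0.67)]
crate_a_heel [([0.559, 0.153, 0.036], 0.65)]
rail [([0.707, 0.032, 0.023], 0.91)]
spray_can [([0.569, -0.002, 0.088], 0.65)]
brush [([0.582, 0.346, 0.018], 0.9)]
hammer [([0.526, -0.388, 0.024], 0.95)]
side [[-0.979, 0.131, -0.158, 0.475], [-0.205, -0.661, 0.722, 0.72], [-0.01, 0.739, 0.674, 0.783], [0.0, 0.0, 0.0, 1.0]]
crate_a [([0.573, 0.153, 0.038], 0.64), ([0.581, -0.187, 0.05], 0.61)]
crate_a_bar [([0.58, 0.149, 0.035], 0.78)]
crate_a_toe [([0.774, 0.123, 0.034], 0.67), ([0.576, 0.147, 0.034], 0.65)]
crate_a_heel [([0.574, 0.151, 0.042], 0.8)]
rail [([0.696, 0.175, 0.026], 0.6)]
spray_can [([0.557, 0.01, 0.086], 0.91)]
brush [([0.588, 0.345, 0.018], 0.57), ([0.792, -0.045, 0.058], 0.49), ([0.579, 0.147, 0.031], 0.22)]
hammer [([0.496, -0.384, 0.021], 0.63)]
```

View pics/scene0.png

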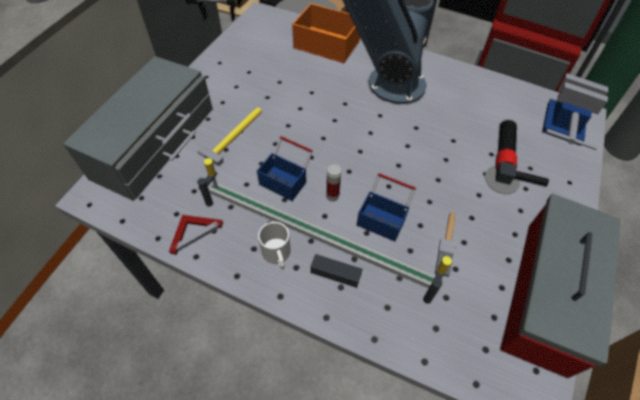

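View pics/side0.png

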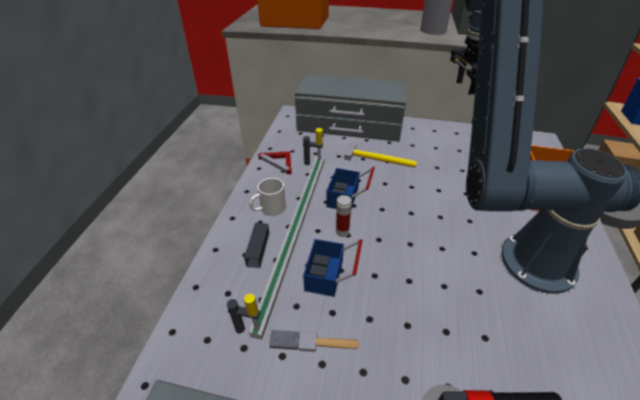

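```bash
cat > h.py <<'E'
import cv2,numpy as np
from scipy.spatial.transform import Rotation as R
from rig import camera_model
def ray(c,uv):
    m=camera_model(c);P=np.array(m["pose"])
    n=cv2.undistortPoints(np.float64(uv).reshape(-1,1,2),np.array(m["camera_matrix"],float),np.array([m["k1"],0,0,0,0.]))[:,0]
    d=np.c_[n[:,0],-n[:,1],-np.ones(len(n))]@P[:3,:3].T
    return P[:3,3],d
def onz(c,uv,z):
    o,d=ray(c,uv);return o+d*((z-o[2])/d[:,2])[:,None]
def proj(c,X):
    m=camera_model(c);P=np.array(m["pose"]);q=(np.atleast_2d(X)-P[:3,3])@P[:3,:3]
    n=np.c_[q[:,0],-q[:,1]]/-q[:,2:];n=n*(1+m["k1"]*(n**2).sum(1))[:,None]
    return n@np.array(m["camera_matrix"])[:2,:2].T+np.array(m["camera_matrix"])[:2,2]
E
python3 - <<'E'
from h import *
for c,boxes in (("scene",{"R":(275,130,318,160),"L":(372,170,420,195)}),("side",{"L":(345,235,370,280),"R":(362,162,382,194)})):
    im=cv2.imread(f"pics/{c}0.png");b,g,r=[im[...,i].astype(int) for i in range(3)]
    for k,(x0,y0,x1,y1) in boxes.items():
        m=((r>g+40)&(r>b+40));ys,xs=np.nonzero(m[y0:y1,x0:x1]);p=np.c_[xs+x0,ys+y0].astype(float)
        vx,vy,cx,cy=cv2.fitLine(p.astype(np.float32),cv2.DIST_L2,0,.01,.01).ravel()
        t=(p-[cx,cy])@[vx,vy];e=np.array([[cx,cy]])+np.array([[t.min()-.4],[t.max()+.4]])*[[vx,vy]]
        W=onz(c,e,.1);print(c,k,len(p),e.round(1).tolist(),W.round(4).tolist(),"mid",W.mean(0).round(4),"len",np.linalg.norm(W[0]-W[1]).round(3),"yaw",np.degrees(np.arctan2(*(W[1]-W[0])[:2])).round(1))
    m=((g>r+25)&(g>b+10)).astype(np.uint8);ys,xs=np.nonzero(m);k=(xs>200)&(xs<450)&(ys>150)&(ys<340);p=np.c_[xs,ys][k].astype(float)
    W=onz(c,p,.025);a=np.polyfit(W[:,1],W[:,0],1);print("rail",c,len(p),a,W[:,1].min(),W[:,1].max())
E
```

```text
scene R 76 [[280.6, 137.0], [311.5, 150.8]] [[0.4933, -0.2073, 0.1], [0.5019, -0.1015, 0.1]] mid [ 0.4976 -0.1544  0.1   ] len 0.106 yaw 4.6
scene L 92 [[377.7, 173.7], [414.4, 188.1]] [[0.4962, 0.1007, 0.1], [0.4986, 0.2094, 0.1]] mid [0.4974 0.1551 0.1   ] len 0.109 yaw 1.2
rail scene 804 [0.01241227 0.69458474] -0.33484558535872583 0.34040244506237016
side L 122 [[353.7, 274.5], [360.4, 238.7]] [[0.4993, 0.2104, 0.1], [0.4972, 0.0966, 0.1]] mid [0.4983 0.1535 0.1   ] len 0.114 yaw -179.0
side R 60 [[366.5, 188.6], [373.0, 166.6]] [[0.5028, -0.103, 0.1], [0.4937, -0.2146, 0.1]] mid [ 0.4982 -0.1588  0.1   ] len 0.112 yaw -175.4
rail side 702 [0.012593   0.69514901] -0.3190514257203375 0.3602253027930457
```

```bash
cat >> h.py <<'E'
import json
from rig import readout
R0=R.from_matrix(np.diag([1.,-1,-1]))
def pose(p,alpha=0,yaw=0): # alpha: tips of fingers tilted towards the robot
    return np.array(p,float),R.from_euler("z",yaw,degrees=True)*R.from_euler("y",alpha,degrees=True)*R0
def cur():
    s=readout.read_state();return np.array(s["position"]),R.from_matrix(s["tcp_rot"])
def plan(poses,op,step=4.0,ang=7.5,start=None,n=None):
    p,q=start or cur();rows=[]
    for P,Q in poses:
        dr=(q.inv()*Q).as_rotvec(degrees=True)
        N=n or max(1,int(np.ceil(max(np.linalg.norm(P-p)*100/step,np.linalg.norm(dr)/ang))))
        p0,q0=p,q
        for i in range(1,N+1):
            t=p0+(P-p0)*i/N;tq=q0*R.from_rotvec(dr*i/N,degrees=True)
            sh=np.round(q.inv().apply(t-p)*100,2);w=np.round((q.inv()*tq).as_rotvec(degrees=True),1)
            rows.append([*w.tolist(),*sh.tolist(),op])
            p=p+q.apply(sh/100);q=q*R.from_rotvec(w,degrees=True)
    while len(rows)%5:rows.append([0]*6+[op])
    for i in range(0,len(rows),5):
        print(json.dumps([[ [v+0 if v else 0 for v in r] for r in rows[i:i+5]]]))
    print("end",p.round(4),q.as_matrix()[:,2].round(3));return p,q
def bar(mid,yaw,th): # bar centre at tip angle th
    u=np.array([np.cos(np.radians(yaw)),np.sin(np.radians(yaw)),0]);toe=np.r_[mid[:2],0]+u*.042
    f=np.radians(th)+np.arctan2(.1,-.042);return toe+.1085*(np.cos(f)*u+np.array([0,0,np.sin(f)]))
def al(th):return 48-.7*th
def onbar(mid,yaw,th,back=.005):
    p,q=pose([0,0,0],al(th),yaw);return bar(mid,yaw,th)-q.apply([0,0,back]),q
L=((.498,.154),-1.2);RR=((.498,-.157),-4.7)
E
python3 - <<'E'
from h import *
plan([pose([.35,-.3,.3],0,-1.2),pose([.5,.154,.3],0,-1.2),onbar(*L,0,.07)],-.3)
E
```

```text
[[[0, 0, 2.3, 2.57, -2.51, -0.86, -0.3], [0, 0, 2.3, 2.46, -2.62, -0.86, -0.3], [0, 0, 2.2, 2.36, -2.71, -0.86, -0.3], [0, 0, 2.3, 2.26, -2.8, -0.86, -0.3], [0, 0, 2.3, 2.14, -2.88, -0.86, -0.3]]]
[[[0, 0, 2.3, 2.02, -2.98, -0.86, -0.3], [0, 0, 2.2, 1.9, -3.04, -0.86, -0.3], [0, 0, 2.3, 1.78, -3.13, -0.86, -0.3], [0, 0, 2.3, 1.65, -3.18, -0.86, -0.3], [0, 0, 0, 1.17, -3.81, 0, -0.3]]]
[[[0, 0, 0, 1.17, -3.81, 0, -0.3], [0, 0, 0, 1.17, -3.81, 0, -0.3], [0, 0, 0, 1.17, -3.81, 0, -0.3], [0, 0, 0, 1.17, -3.81, 0, -0.3], [0, 0, 0, 1.18, -3.8, 0, -0.3]]]
[[[0, 0, 0, 1.17, -3.81, 0, -0.3], [0, 0, 0, 1.17, -3.81, 0, -0.3], [0, 0, 0, 1.17, -3.81, 0, -0.3], [0, 0, 0, 1.17, -3.81, -0.01, -0.3], [0, 0, 0, 1.17, -3.81, 0, -0.3]]]
[[[0, 0, 0, 1.17, -3.81, 0, -0.3], [0, -6.9, 0, 0.71, 0, 2.19, -0.3], [0, -6.8, 0, 0.98, 0, 2.08, -0.3], [0, -6.9, 0, 1.21, 0, 1.96, -0.3], [0, -6.8, 0, 1.44, 0, 1.8, -0.3]]]
[[[0, -6.9, 0, 1.64, 0, 1.61, -0.3], [0, -6.8, 0, 1.82, 0, 1.41, -0.3], [0, -6.9, 0, 1.98, 0.01, 1.18, -0.3], [0, 0, 0, 0, 0, 0, -0.3], [0, 0, 0, 0, 0, 0, -0.3]]]
end [0.55   0.1529 0.1468] [-0.743  0.016 -0.669]
```

Request:
{"api": "send_rows", "payload": {"moves": [[[0,0,2.3,2.6,-2.5,-0.9,-0.3],[0,0,2.3,2.5,-2.6,-0.9,-0.3],[0,0,2.2,2.4,-2.7,-0.9,-0.3],[0,0,2.3,2.3,-2.8,-0.8,-0.3],[0,0,2.3,2.1,-2.9,-0.8,-0.3]]]}}

```text
time_s: 1.4
position: [0.288, -0.4275, 0.266]
tcp_rot: [[0.991, 0.135, 0.0], [0.135, -0.991, -0.0], [0.0, 0.0, -1.0]]
force: [0.8, -1.5, -1.2]
opening: 0.63
```

Request:
{"api": "send_rows", "payload": {"moves": [[[0,0,2.3,2.0,-3.0,-0.9,-0.3],[0,0,2.2,1.9,-3.0,-0.9,-0.3],[0,0,2.3,1.8,-3.1,-0.9,-0.3],[0,0,2.3,1.6,-3.2,-0.8,-0.3],[0,0,0,1.2,-3.8,0,-0.3]]]}}

```text
time_s: 1.9
position: [0.3648, -0.2624, 0.302]
tcp_rot: [[1.0, -0.022, 0.003], [-0.022, -1.0, -0.003], [0.003, 0.003, -1.0]]
force: [1.6, -0.4, -0.4]
opening: 0.356
```

Request:
{"api": "send_rows", "payload": {"moves": [[[0,0,0,1.2,-3.8,0,-0.3],[0,0,0,1.2,-3.8,0,-0.3],[0,0,0,1.2,-3.8,0,-0.3],[0,0,0,1.2,-3.8,0,-0.3],[0,0,0,1.1,-3.8,0,-0.3]]]}}

```text
time_s: 2.4
position: [0.4268, -0.0723, 0.3009]
tcp_rot: [[1.0, -0.021, 0.001], [-0.021, -1.0, -0.0], [0.001, 0.0, -1.0]]
force: [0.3, -0.3, -0.3]
opening: 0.347
```

Request:
{"api": "send_rows", "payload": {"moves": [[[0,0,0,1.2,-3.8,0,-0.3],[0,0,0,1.2,-3.8,0,-0.3],[0,0,0,1.2,-3.8,0,-0.3],[0,0,0,1.1,-3.8,0,-0.3],[0,0,0,1.2,-3.8,0,-0.3]]]}}

```text
time_s: 2.9
position: [0.4896, 0.1166, 0.3008]
tcp_rot: [[1.0, -0.021, 0.0], [-0.021, -1.0, -0.0], [0.0, 0.0, -1.0]]
force: [1.5, 0.2, 0.1]
opening: 0.35
```

Request:
{"api": "send_rows", "payload": {"moves": [[[0,0,0,1.2,-3.8,0,-0.3],[0,-6.9,0,0.7,0,2.2,-0.3],[0,-6.8,0,1.0,0,2.1,-0.3],[0,-6.9,0,1.2,0,1.9,-0.3],[0,-6.8,0,1.4,0,1.8,-0.3]]]}}

```text
time_s: 3.4
position: [0.5315, 0.1524, 0.2132]
tcp_rot: [[0.887, -0.021, -0.462], [-0.018, -1.0, 0.01], [-0.462, -0.0, -0.887]]
force: [0.3, 0.8, 0.7]
opening: 0.353
```

Request:
{"api": "send_rows", "payload": {"moves": [[[0,-6.9,0,1.6,0,1.6,-0.3],[0,-6.8,0,1.8,0,1.4,-0.3],[0,-6.9,0,2.0,0,1.2,-0.3],[0,0,0,0,0,0,-0.3],[0,0,0,0,0,0,-0.3]]]}}

```text
time_s: 3.9
position: [0.5506, 0.1515, 0.1459]
tcp_rot: [[0.666, -0.021, -0.746], [-0.014, -1.0, 0.016], [-0.746, 0.0, -0.666]]
force: [0.0, 0.6, 0.9]
opening: 0.35
```

```bash
python3 - <<'E'
from h import *
e=plan([onbar(*L,0,.04),onbar(*L,0,.02),onbar(*L,0,.01),onbar(*L,0,.005),onbar(*L,3)],-.3,n=1)
e=plan([onbar(*L,3+3*i) for i in range(1,6)],-.3,n=1,start=e)
e=plan([onbar(*L,18+4*i) for i in range(1,11)],-.3,n=1,start=e)
E
```

```text
[[[0, 0.2, 0, -0.1, -0.14, 2.98, -0.3], [0, 0, 0, 0, 0, 2.0, -0.3], [0, 0, 0, 0, 0, 1.0, -0.3], [0, 0, 0, 0, 0, 0.5, -0.3], [0, 2.1, 0, -0.19, 0, 0.54, -0.3]]]
end [0.4964 0.1541 0.1012] [-0.719  0.015 -0.695]
[[[0, 2.1, 0, -0.18, 0, 0.55, -0.3], [0, 2.1, 0, -0.18, 0, 0.54, -0.3], [0, 2.1, 0, -0.16, 0, 0.55, -0.3], [0, 2.1, 0, -0.16, 0, 0.55, -0.3], [0, 2.1, 0, -0.15, 0, 0.56, -0.3]]]
end [0.472  0.1546 0.0862] [-0.58   0.012 -0.815]
[[[0, 2.8, 0, -0.18, 0, 0.74, -0.3], [0, 2.8, 0, -0.16, 0, 0.74, -0.3], [0, 2.8, 0, -0.15, 0, 0.75, -0.3], [0, 2.8, 0, -0.13, 0, 0.75, -0.3], [0, 2.8, 0, -0.12, 0, 0.75, -0.3]]]
[[[0, 2.8, 0, -0.1, 0, 0.76, -0.3], [0, 2.8, 0, -0.08, 0, 0.75, -0.3], [0, 2.8, 0, -0.07, 0, 0.76, -0.3], [0, 2.8, 0, -0.05, 0, 0.76, -0.3], [0, 2.8, 0, -0.04, 0, 0.76, -0.3]]]
end [0.4336 0.1554 0.0223] [-0.13   0.002 -0.992]
```

Request:
{"api": "send_rows", "payload": {"moves": [[[0,0.2,0,-0.1,-0.15,3.0,-0.3],[0,0,0,0,0,2.0,-0.3],[0,0,0,0,0,1.0,-0.3],[0,0,0,0,0,0.5,-0.3],[0,2.1,0,-0.2,0,0.55,-0.3]]]}}

```text
time_s: 4.4
position: [0.4989, 0.1544, 0.1047]
tcp_rot: [[0.703, -0.021, -0.711], [-0.014, -1.0, 0.015], [-0.711, -0.0, -0.703]]
force: [1.9, -0.4, 1.6]
opening: 0.347
```

Request:
{"api": "send_rows", "payload": {"moves": [[[0,2.1,0,-0.2,0,0.55,-0.3],[0,2.1,0,-0.2,0,0.55,-0.3],[0,2.1,0,-0.15,0,0.55,-0.3],[0,2.1,0,-0.15,0,0.55,-0.3],[0,2.1,0,-0.15,0,0.55,-0.3]]]}}

```text
time_s: 4.9
position: [0.4745, 0.1549, 0.0909]
tcp_rot: [[0.821, -0.021, -0.57], [-0.017, -1.0, 0.012], [-0.57, -0.001, -0.821]]
force: [-0.2, -0.1, 2.3]
opening: 0.351
```

```bash
python3 - <<'E'
from h import *
from rig import capture
a=capture("side")[130:330,250:450];b=capture("scene")[120:260,300:440]
cv2.imwrite("pics/mid.png",np.hstack([cv2.resize(a,(400,400)),cv2.resize(b,(400,400))]))
E
```

```text
(no output)
```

View pics/mid.png

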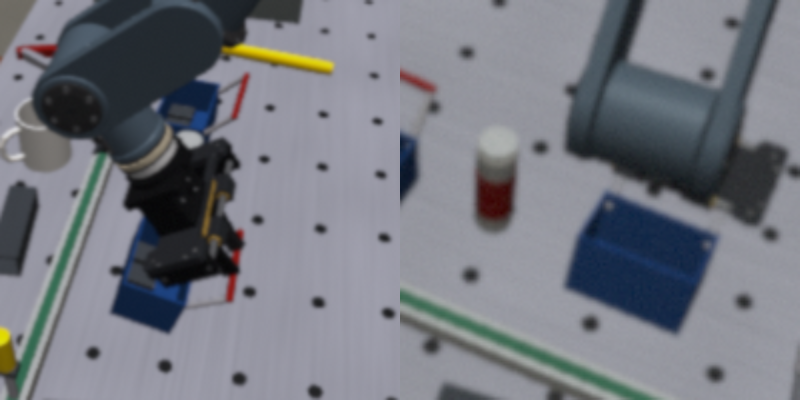

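Request:
{"api": "send_rows", "payload": {"moves": [[[0,2.8,0,-0.2,0,0.75,-0.3],[0,2.8,0,-0.15,0,0.75,-0.3],[0,2.8,0,-0.15,0,0.75,-0.3],[0,2.8,0,-0.15,0,0.75,-0.3],[0,2.8,0,-0.1,0,0.75,-0.3]]]}}

```text
time_s: 5.5
position: [0.4493, 0.1554, 0.0607]
tcp_rot: [[0.934, -0.021, -0.357], [-0.02, -1.0, 0.008], [-0.357, -0.0, -0.934]]
force: [-1.1, 0.7, 0.3]
opening: 0.35
```

Request:
{"api": "send_rows", "payload": {"moves": [[[0,2.8,0,-0.1,0,0.75,-0.3],[0,2.8,0,-0.1,0,0.75,-0.3],[0,2.8,0,-0.05,0,0.75,-0.3],[0,2.8,0,-0.05,0,0.75,-0.3],[0,2.8,0,-0.05,0,0.75,-0.3]]]}}

```text
time_s: 6.0
position: [0.4363, 0.1558, 0.0254]
tcp_rot: [[0.993, -0.021, -0.12], [-0.021, -1.0, 0.003], [-0.12, -0.001, -0.993]]
force: [-1.0, -0.2, 0.1]
opening: 0.353
```

Request:
{"api": "send_rows", "payload": {"moves": [[[0,0,0,0,0,0.2,-0.3],[0,0,0,0,0,0,-0.3],[0,0,0,0,0,0,-0.3],[0,0,0,0,0,0,-0.3],[0,0,0,0,0,0,-0.3]]]}}

```text
time_s: 6.5
position: [0.4354, 0.1557, 0.0225]
tcp_rot: [[0.992, -0.021, -0.123], [-0.021, -1.0, 0.003], [-0.124, -0.0, -0.992]]
force: [1.0, -1.6, -0.1]
opening: 0.348
```

```bash
python3 - <<'E'
from h import *
from rig import capture
a=capture("side")[130:330,250:450];b=capture("scene")[120:260,300:440]
cv2.imwrite("pics/tipL.png",np.hstack([cv2.resize(a,(400,400)),cv2.resize(b,(400,400))]))
E
```

```text
(no output)
```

View pics/tipL.png

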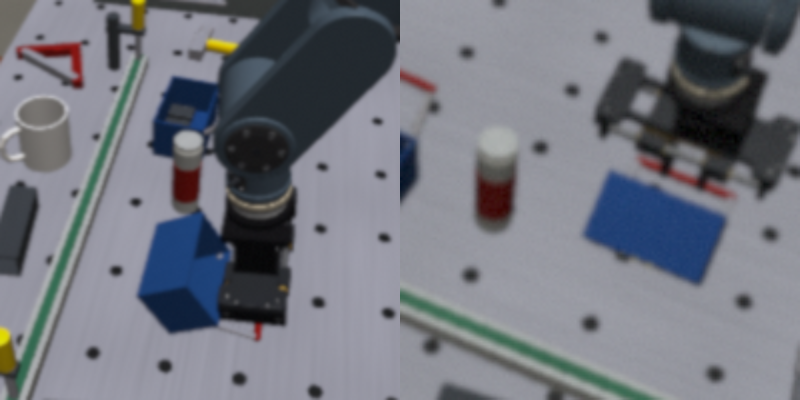

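```bash
python3 - <<'E'
from h import *
for th in (45,50,55,60,64):
    u=np.array([1,-.021,0]);toe=np.r_[.498+.042,.154,0];v=np.array([.021,1,0])
    heel=toe+.08*(np.cos(np.radians(th))*u+np.array([0,0,np.sin(np.radians(th))]))
    X=np.array([bar(*L,th),bar(*L,th)-.052*v,toe-.06*v,toe+.06*v,heel-.06*v,heel+.06*v])
    print(th,((proj("scene",X)-[300,120])/.35+[400,0]).round(0).tolist())
E
```

```text
45 [[684.0, 167.0], [637.0, 149.0], [589.0, 240.0], [698.0, 285.0], [572.0, 251.0], [688.0, 300.0]]
50 [[683.0, 170.0], [637.0, 152.0], [589.0, 240.0], [698.0, 285.0], [575.0, 245.0], [691.0, 293.0]]
55 [[683.0, 174.0], [637.0, 156.0], [589.0, 240.0], [698.0, 285.0], [577.0, 238.0], [694.0, 286.0]]
60 [[682.0, 178.0], [636.0, 160.0], [589.0, 240.0], [698.0, 285.0], [580.0, 231.0], [697.0, 279.0]]
64 [[681.0, 182.0], [635.0, 164.0], [589.0, 240.0], [698.0, 285.0], [582.0, 226.0], [699.0, 274.0]]
```

Request:
{"api": "send_rows", "payload": {"moves": [[[0,1,0,0,0,0.3,-0.3],[0,1,0,0,0,0.3,-0.3],[0,1,0,0,0,0.3,-0.3],[0,0,0,0,0,0.2,-0.3],[0,0,0,0,0,0.1,-0.3]]]}}

```text
time_s: 7.1
position: [0.4326, 0.1556, 0.0102]
tcp_rot: [[0.997, -0.021, -0.075], [-0.021, -1.0, 0.001], [-0.075, 0.0, -0.997]]
force: [-1.1, 0.3, 5.6]
opening: 0.349
```

Request:
{"api": "send_rows", "payload": {"moves": [[[0,0,0,0,0,0.1,-0.3],[0,0,0,0,0,0.1,-0.3],[0,0,0,0,0,0,-0.3],[0,0,0,0,0,0,-0.3],[0,0,0,0,0,0,-0.3]]]}}

```text
time_s: 7.6
position: [0.4326, 0.1556, 0.0099]
tcp_rot: [[0.997, -0.021, -0.074], [-0.021, -1.0, 0.002], [-0.074, -0.0, -0.997]]
force: [-2.3, -0.3, 16.9]
opening: 0.346
```

```bash
python3 - <<'E'
from h import *
from rig import capture,readout
b=capture("scene");cv2.imwrite("pics/sceneL.png",b)
c=b[160:235,360:435];cv2.imwrite("pics/tipL2.png",np.hstack([cv2.resize(c,(500,500),interpolation=cv2.INTER_CUBIC)]))
h=cv2.cvtColor(b,cv2.COLOR_BGR2HSV)[160:235,360:440];m=cv2.inRange(h,(15,70,60),(38,255,255));print(m.sum()/255,np.argwhere(m)[:10])
print(readout.read_state()["position"])
E
```

```text
24.0 [[47 18]
 [47 19]
 [48 20]
 [48 21]
 [48 22]
 [49 21]
 [49 22]
 [49 23]
 [49 24]
 [49 25]]
[0.43258487 0.15561574 0.00987552]
```

View pics/tipL2.png

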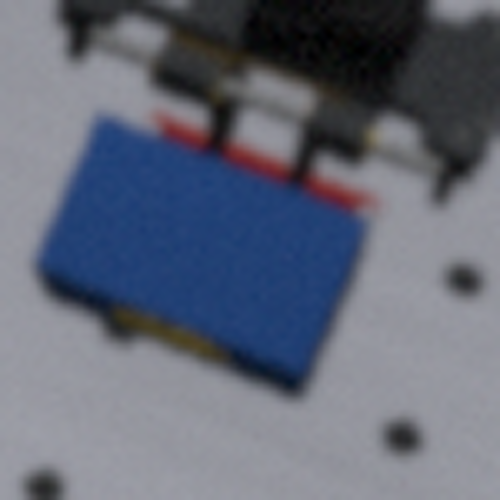

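```bash
python3 - <<'E'
from h import *
e=plan([onbar(*L,th) for th in (62,60,57,54,50)]+[onbar(*L,50-3.5*i) for i in range(1,15)]+[onbar(*L,0,.01)],-.3,n=1)
E
```

```text
[[[0, -0.4, 0, -0.06, 0.02, -0.49, -0.3], [0, -1.4, 0, 0.02, 0, -0.38, -0.3], [0, -2.1, 0, 0.05, 0, -0.57, -0.3], [0, -2.1, 0, 0.05, 0, -0.57, -0.3], [0, -2.8, 0, 0.09, 0, -0.75, -0.3]]]
[[[0, -2.4, 0, 0.09, 0, -0.66, -0.3], [0, -2.5, 0, 0.11, 0, -0.66, -0.3], [0, -2.4, 0, 0.11, 0, -0.65, -0.3], [0, -2.5, 0, 0.13, 0, -0.66, -0.3], [0, -2.4, 0, 0.14, 0, -0.65, -0.3]]]
[[[0, -2.5, 0, 0.15, 0, -0.65, -0.3], [0, -2.4, 0, 0.16, 0, -0.64, -0.3], [0, -2.5, 0, 0.17, 0, -0.65, -0.3], [0, -2.4, 0, 0.19, 0, -0.64, -0.3], [0, -2.5, 0, 0.2, 0, -0.64, -0.3]]]
[[[0, -2.4, 0, 0.2, 0, -0.63, -0.3], [0, -2.5, 0, 0.23, 0, -0.64, -0.3], [0, -2.4, 0, 0.23, 0, -0.62, -0.3], [0, -2.5, 0, 0.24, 0, -0.63, -0.3], [0, -0.7, 0, 0.08, 0, -0.68, -0.3]]]
end [0.5055 0.1539 0.1067] [-0.743  0.016 -0.669]
```

Request:
{"api": "send_rows", "payload": {"moves": [[[0,-0.4,0,0,0,-0.6,-0.3],[0,-1.4,0,0,0,-0.4,-0.3],[0,-2.1,0,0.05,0,-0.6,-0.3],[0,-2.1,0,0.05,0,-0.6,-0.3],[0,-2.8,0,0.1,0,-0.75,-0.3]]]}}

```text
time_s: 8.15
position: [0.4381, 0.1556, 0.0377]
tcp_rot: [[0.974, -0.021, -0.227], [-0.02, -1.0, 0.005], [-0.227, -0.0, -0.974]]
force: [-0.3, 0.3, 0.7]
opening: 0.349
```

Request:
{"api": "send_rows", "payload": {"moves": [[[0,-2.4,0,0.1,0,-0.65,-0.3],[0,-2.5,0,0.1,0,-0.65,-0.3],[0,-2.4,0,0.1,0,-0.65,-0.3],[0,-2.5,0,0.15,0,-0.65,-0.3],[0,-2.4,0,0.15,0,-0.65,-0.3]]]}}

```text
time_s: 8.65
position: [0.4546, 0.1552, 0.0668]
tcp_rot: [[0.904, -0.021, -0.427], [-0.019, -1.0, 0.009], [-0.427, -0.0, -0.904]]
force: [0.7, 0.3, 0.8]
opening: 0.351
```

Request:
{"api": "send_rows", "payload": {"moves": [[[0,-2.5,0,0.15,0,-0.65,-0.3],[0,-2.4,0,0.15,0,-0.65,-0.3],[0,-2.5,0,0.15,0,-0.65,-0.3],[0,-2.4,0,0.2,0,-0.65,-0.3],[0,-2.5,0,0.2,0,-0.65,-0.3]]]}}

```text
time_s: 9.15
position: [0.479, 0.1547, 0.0903]
tcp_rot: [[0.794, -0.021, -0.608], [-0.017, -1.0, 0.013], [-0.608, -0.0, -0.794]]
force: [1.3, -0.1, -0.1]
opening: 0.35
```

Request:
{"api": "send_rows", "payload": {"moves": [[[0,-2.4,0,0.2,0,-0.65,-0.3],[0,-2.5,0,0.25,0,-0.65,-0.3],[0,-2.4,0,0.25,0,-0.6,-0.3],[0,-2.5,0,0.25,0,-0.65,-0.3],[0,0,0,0.1,0,-0.7,-0.3]]]}}

```text
time_s: 9.65
position: [0.508, 0.1538, 0.1058]
tcp_rot: [[0.677, -0.021, -0.735], [-0.015, -1.0, 0.016], [-0.736, 0.0, -0.677]]
force: [-0.3, 0.1, 0.7]
opening: 0.351
```

Request:
{"api": "send_rows", "payload": {"moves": [[[0,0,0,0,0,-1,-0.3],[0,0,0,0,0,-2,-0.3],[0,0,0,0,0,-3,-0.3],[0,0,0,0,0,-3,-0.3],[0,0,0,0,0,-3,-0.3]]]}}

```text
time_s: 10.15
position: [0.5959, 0.1523, 0.1901]
tcp_rot: [[0.678, -0.021, -0.734], [-0.014, -1.0, 0.015], [-0.735, -0.0, -0.679]]
force: [-0.6, -0.6, -0.8]
opening: 0.348
```

```bash
python3 - <<'E'
from h import *
from rig import capture
a=capture("side");b=capture("scene");cv2.imwrite("pics/s2.png",a);cv2.imwrite("pics/c2.png",b)
cv2.imwrite("pics/backL.png",np.hstack([cv2.resize(a[130:330,250:450],(400,400)),cv2.resize(b[120:260,300:440],(400,400))]))
e=plan([pose([.55,.1,.24],20,-1.2),pose([.55,-.1,.24],20,-4.7),onbar(*RR,0,.07)],-.3)
e=plan([onbar(*RR,0,.04),onbar(*RR,0,.02),onbar(*RR,0,.01),onbar(*RR,0,.005),onbar(*RR,3)],-.3,n=1,start=e)
E
```

```text
[[[0, 6.7, 0, -1.7, 1.33, 0.03, -0.3], [0, 6.7, 0, -1.69, 1.32, -0.16, -0.3], [0, 6.7, 0, -1.67, 1.33, -0.37, -0.3], [0, 6.7, 0, -1.61, 1.32, -0.55, -0.3], [0.2, 0, 0.5, 0.07, 3.33, -0.03, -0.3]]]
[[[0.2, 0, 0.6, 0.09, 3.34, -0.03, -0.3], [0.2, 0, 0.5, 0.13, 3.33, -0.05, -0.3], [0.2, 0, 0.6, 0.17, 3.33, -0.06, -0.3], [0.2, 0, 0.5, 0.19, 3.32, -0.08, -0.3], [0.2, 0, 0.6, 0.22, 3.33, -0.08, -0.3]]]
[[[0, -7.0, 0, 0.91, 1.53, 2.15, -0.3], [0, -7.0, 0, 1.17, 1.53, 2.01, -0.3], [0, -7.0, 0, 1.4, 1.52, 1.87, -0.3], [-0.1, -7.0, 0, 1.62, 1.53, 1.67, -0.3], [0, 0, 0, 0, 0, 0, -0.3]]]
end [ 0.5499 -0.1613  0.1469] [-0.74  0.06 -0.67]
[[[0, 0, 0, -0.01, 0, 3.0, -0.3], [0, 0, 0, 0, 0, 2.0, -0.3], [0, 0, 0, 0, 0, 1.0, -0.3], [0, 0, 0, 0, 0, 0.5, -0.3], [0, 2.1, 0, -0.19, -0.01, 0.54, -0.3]]]
end [ 0.4964 -0.1568  0.1012] [-0.715  0.058 -0.696]
```

View pics/backL.png

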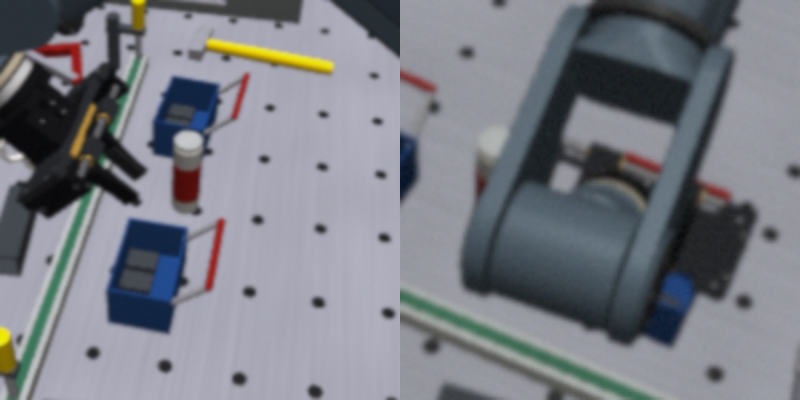

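Request:
{"api": "send_rows", "payload": {"moves": [[[0,6.7,0,-1.7,1.3,0,-0.3],[0,6.7,0,-1.7,1.3,-0.2,-0.3],[0,6.7,0,-1.7,1.3,-0.4,-0.3],[0,6.7,0,-1.6,1.3,-0.5,-0.3],[0.2,0,0.5,0.1,3.3,0,-0.3]]]}}

```text
time_s: 10.75
position: [0.5422, 0.0707, 0.2408]
tcp_rot: [[0.937, -0.026, -0.349], [-0.024, -1.0, 0.011], [-0.349, -0.002, -0.937]]
force: [1.1, -1.0, 0.6]
opening: 0.35
```

Request:
{"api": "send_rows", "payload": {"moves": [[[0.2,0,0.6,0.1,3.3,0,-0.3],[0.2,0,0.5,0.1,3.3,-0.05,-0.3],[0.2,0,0.6,0.2,3.3,-0.05,-0.3],[0.2,0,0.5,0.2,3.3,-0.1,-0.3],[0.2,0,0.6,0.2,3.3,-0.1,-0.3]]]}}

```text
time_s: 11.25
position: [0.5458, -0.0975, 0.2371]
tcp_rot: [[0.933, -0.082, -0.351], [-0.077, -0.997, 0.029], [-0.352, -0.0, -0.936]]
force: [-0.3, 1.1, -0.3]
opening: 0.348
```

Request:
{"api": "send_rows", "payload": {"moves": [[[0,-7.0,0,0.9,1.5,2.1,-0.3],[0,-7.0,0,1.2,1.5,2.0,-0.3],[0,-7.0,0,1.4,1.6,1.9,-0.3],[0,-7.0,0,1.6,1.6,1.7,-0.3],[0,0,0,0,0,0,-0.3]]]}}

```text
time_s: 11.75
position: [0.5421, -0.1589, 0.1324]
tcp_rot: [[0.646, -0.083, -0.759], [-0.05, -0.996, 0.067], [-0.762, -0.006, -0.647]]
force: [-0.8, 0.4, -2.4]
opening: 0.35
```

```bash
python3 - <<'E'
from h import *
e=plan([onbar(*RR,0,.04),onbar(*RR,0,.02),onbar(*RR,0,.01),onbar(*RR,0,.005),onbar(*RR,3)],-.3,n=1)
e=plan([onbar(*RR,3+3*i) for i in range(1,6)],-.3,n=1,start=e)
e=plan([onbar(*RR,18+4*i) for i in range(1,11)]+[onbar(*RR,t,.004) for t in (60,62,63.5,64,64)],-.3,n=1,start=e)
E
```

```text
[[[-0.3, 1.6, 0.2, -0.5, 0.17, 1.46, -0.3], [0, 0, 0, 0, 0, 2.0, -0.3], [0, 0, 0, 0, 0, 1.0, -0.3], [0, 0, 0, 0, 0, 0.5, -0.3], [0, 2.1, 0, -0.19, 0, 0.54, -0.3]]]
end [ 0.4964 -0.1569  0.1012] [-0.716  0.058 -0.695]
[[[0, 2.1, 0, -0.18, 0, 0.55, -0.3], [0, 2.1, 0, -0.18, 0, 0.54, -0.3], [0, 2.1, 0, -0.16, 0, 0.55, -0.3], [0, 2.1, 0, -0.16, 0, 0.55, -0.3], [0, 2.1, 0, -0.15, 0, 0.56, -0.3]]]
end [ 0.4721 -0.1549  0.0862] [-0.578  0.047 -0.815]
[[[0, 2.8, 0, -0.18, 0, 0.74, -0.3], [0, 2.8, 0, -0.16, 0, 0.74, -0.3], [0, 2.8, 0, -0.15, 0, 0.75, -0.3], [0, 2.8, 0, -0.13, 0, 0.75, -0.3], [0, 2.8, 0, -0.12, 0, 0.75, -0.3]]]
[[[0, 2.8, 0, -0.1, 0, 0.76, -0.3], [0, 2.8, 0, -0.08, 0, 0.75, -0.3], [0, 2.8, 0, -0.07, 0, 0.76, -0.3], [0, 2.8, 0, -0.05, 0, 0.76, -0.3], [0, 2.8, 0, -0.04, 0, 0.76, -0.3]]]
[[[0, 1.4, 0, -0.02, 0, 0.47, -0.3], [0, 1.4, 0, -0.01, 0, 0.38, -0.3], [0, 1.1, 0, 0, 0, 0.29, -0.3], [0, 0.3, 0, -0.01, 0, 0.09, -0.3], [0, 0, 0, 0, 0, 0, -0.3]]]
end [ 0.4321 -0.1516  0.0101] [-0.057  0.004 -0.998]
```

Request:
{"api": "send_rows", "payload": {"moves": [[[-0.3,1.6,0.2,-0.5,0.2,1.5,-0.3],[0,0,0,0,0,2.0,-0.3],[0,0,0,0,0,1.0,-0.3],[0,0,0,0,0,0.5,-0.3],[0,2.1,0,-0.2,0,0.55,-0.3]]]}}

```text
time_s: 12.25
position: [0.5014, -0.1572, 0.1128]
tcp_rot: [[0.709, -0.08, -0.7], [-0.062, -0.997, 0.051], [-0.702, 0.007, -0.712]]
force: [0.0, -0.1, 0.2]
opening: 0.35
```

Request:
{"api": "send_rows", "payload": {"moves": [[[0,2.1,0,-0.2,0,0.55,-0.3],[0,2.1,0,-0.2,0,0.55,-0.3],[0,2.1,0,-0.15,0,0.55,-0.3],[0,2.1,0,-0.15,0,0.55,-0.3],[0,2.1,0,-0.15,0,0.55,-0.3]]]}}

```text
time_s: 12.75
position: [0.477, -0.1555, 0.0997]
tcp_rot: [[0.825, -0.08, -0.559], [-0.071, -0.997, 0.039], [-0.561, 0.008, -0.828]]
force: [0.0, -0.1, 5.4]
opening: 0.347
```

Request:
{"api": "send_rows", "payload": {"moves": [[[0,2.8,0,-0.2,0,0.75,-0.3],[0,2.8,0,-0.15,0,0.75,-0.3],[0,2.8,0,-0.15,0,0.75,-0.3],[0,2.8,0,-0.15,0,0.75,-0.3],[0,2.8,0,-0.1,0,0.75,-0.3]]]}}

```text
time_s: 13.25
position: [0.4528, -0.154, 0.0698]
tcp_rot: [[0.936, -0.08, -0.342], [-0.078, -0.997, 0.02], [-0.343, 0.008, -0.939]]
force: [0.6, -0.0, 3.0]
opening: 0.346
```

Request:
{"api": "send_rows", "payload": {"moves": [[[0,2.8,0,-0.1,0,0.75,-0.3],[0,2.8,0,-0.1,0,0.75,-0.3],[0,2.8,0,-0.05,0,0.75,-0.3],[0,2.8,0,-0.05,0,0.75,-0.3],[0,2.8,0,-0.05,0,0.75,-0.3]]]}}

```text
time_s: 13.75
position: [0.4403, -0.1533, 0.0342]
tcp_rot: [[0.991, -0.08, -0.105], [-0.081, -0.997, 0.0], [-0.105, 0.008, -0.994]]
force: [-0.1, 0.5, 1.2]
opening: 0.349
```

```bash
python3 - <<'E'
from h import *
e=plan([onbar(*RR,t,.004) for t in (60,62,63.5,64,64)],-.3,n=1)
E
```

```text
[[[0.5, 0, 0.1, -0.56, -0.12, 1.73, -0.3], [0, 1.4, 0, -0.01, 0, 0.38, -0.3], [0, 1.1, 0, -0.01, 0, 0.28, -0.3], [0, 0.3, 0, 0, 0, 0.1, -0.3], [0, 0, 0, 0, 0, 0, -0.3]]]
end [ 0.4321 -0.1516  0.0101] [-0.056  0.005 -0.998]
```

Request:
{"api": "send_rows", "payload": {"moves": [[[0,0.5,0,-0.2,0,0.6,-0.3],[0,0.5,0,-0.2,0,0.6,-0.3],[0,0.5,0,-0.1,0,0.5,-0.3],[0,0.5,0,0,0,0.4,-0.3],[0,0,0,0,0,0.1,-0.3]]]}}

```text
time_s: 14.25
position: [0.4325, -0.1527, 0.0114]
tcp_rot: [[0.994, -0.081, -0.075], [-0.081, -0.997, -0.001], [-0.074, 0.007, -0.997]]
force: [-0.1, 0.6, -0.3]
opening: 0.351
```

Request:
{"api": "send_rows", "payload": {"moves": [[[0,0,0,0,0,0.1,-0.3],[0,0,0,0,0,0,-0.3],[0,0,0,0,0,0,-0.3],[0,0,0,0,0,0,-0.3],[0,0,0,0,0,0,-0.3]]]}}

```text
time_s: 14.75
position: [0.4326, -0.1529, 0.0103]
tcp_rot: [[0.994, -0.081, -0.075], [-0.081, -0.997, -0.001], [-0.075, 0.007, -0.997]]
force: [-0.3, -0.2, 2.5]
opening: 0.349
```

```bash
python3 - <<'E'
from h import *
from rig import capture,readout
b=capture("scene");a=capture("side")
cv2.imwrite("pics/tipR.png",np.hstack([cv2.resize(b[120:220,250:350],(400,400),interpolation=cv2.INTER_CUBIC),cv2.resize(a[130:330,250:450],(400,400))]))
h=cv2.cvtColor(b,cv2.COLOR_BGR2HSV)[150:215,255:315];m=cv2.inRange(h,(15,70,60),(38,255,255));print(m.sum()/255)
e=plan([onbar(*RR,th) for th in (62,60,57,54,50)]+[onbar(*RR,50-3.5*i) for i in range(1,15)]+[onbar(*RR,0,.01)],-.3,n=1)
E
```

```text
0.0
[[[0.4, -0.3, 0, -0.05, -0.12, -0.45, -0.3], [0, -1.4, 0, 0.03, 0, -0.38, -0.3], [0, -2.1, 0, 0.04, 0, -0.57, -0.3], [0, -2.1, 0, 0.06, 0, -0.56, -0.3], [0, -2.8, 0, 0.09, 0, -0.76, -0.3]]]
[[[0, -2.5, 0, 0.09, 0, -0.66, -0.3], [0, -2.4, 0, 0.1, 0, -0.65, -0.3], [0, -2.5, 0, 0.11, 0, -0.66, -0.3], [0, -2.4, 0, 0.13, 0, -0.65, -0.3], [0, -2.5, 0, 0.14, 0, -0.66, -0.3]]]
[[[0, -2.4, 0, 0.15, 0, -0.65, -0.3], [0, -2.5, 0, 0.16, 0, -0.64, -0.3], [0, -2.4, 0, 0.17, 0, -0.65, -0.3], [0, -2.5, 0, 0.19, 0, -0.64, -0.3], [0, -2.4, 0, 0.2, 0, -0.64, -0.3]]]
[[[0, -2.5, 0, 0.21, 0, -0.63, -0.3], [0, -2.4, 0, 0.22, 0, -0.63, -0.3], [0, -2.5, 0, 0.23, 0, -0.63, -0.3], [0, -2.4, 0, 0.24, 0, -0.62, -0.3], [0, -0.7, 0, 0.08, 0.01, -0.68, -0.3]]]
end [ 0.5054 -0.1577  0.1067] [-0.74   0.06  -0.669]
```

View pics/tipR.png

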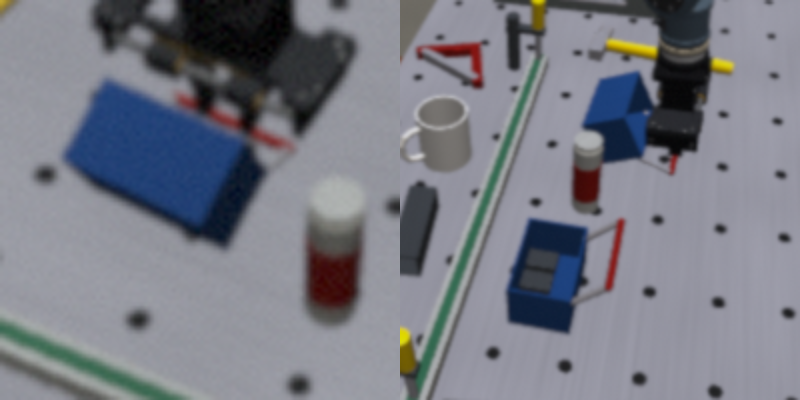

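The right crate is down on its bar with no yellow on the underside strip, about (90–200, 180–230) in the crop. The left crate is therefore the stamped one, and it stands flat. I'll let the right one back down.

Request:
{"api": "send_rows", "payload": {"moves": [[[0,-0.4,0,0,0,-0.5,-0.3],[0,-1.4,0,0,0,-0.4,-0.3],[0,-2.1,0,0.05,0,-0.6,-0.3],[0,-2.1,0,0.05,0,-0.6,-0.3],[0,-2.8,0,0.1,0,-0.75,-0.3]]]}}

```text
time_s: 15.35
position: [0.4375, -0.153, 0.0387]
tcp_rot: [[0.97, -0.081, -0.229], [-0.08, -0.997, 0.012], [-0.229, 0.007, -0.973]]
force: [-0.0, -0.5, 1.9]
opening: 0.354
```

Request:
{"api": "send_rows", "payload": {"moves": [[[0,-2.4,0,0.1,0,-0.65,-0.3],[0,-2.5,0,0.1,0,-0.65,-0.3],[0,-2.4,0,0.1,0,-0.65,-0.3],[0,-2.5,0,0.15,0,-0.65,-0.3],[0,-2.4,0,0.15,0,-0.65,-0.3]]]}}

```text
time_s: 15.85
position: [0.4541, -0.1543, 0.0678]
tcp_rot: [[0.9, -0.08, -0.428], [-0.076, -0.997, 0.028], [-0.429, 0.007, -0.903]]
force: [0.9, -0.5, 1.9]
opening: 0.35
```

Request:
{"api": "send_rows", "payload": {"moves": [[[0,-2.5,0,0.15,0,-0.65,-0.3],[0,-2.4,0,0.15,0,-0.65,-0.3],[0,-2.5,0,0.15,0,-0.65,-0.3],[0,-2.4,0,0.2,0,-0.65,-0.3],[0,-2.5,0,0.2,0,-0.65,-0.3]]]}}

```text
time_s: 16.35
position: [0.4785, -0.1564, 0.0913]
tcp_rot: [[0.79, -0.08, -0.608], [-0.069, -0.997, 0.043], [-0.609, 0.008, -0.793]]
force: [2.4, -1.3, -0.3]
opening: 0.35
```

Request:
{"api": "send_rows", "payload": {"moves": [[[0,-2.4,0,0.2,0,-0.65,-0.3],[0,-2.5,0,0.25,0,-0.65,-0.3],[0,-2.4,0,0.25,0,-0.6,-0.3],[0,-2.5,0,0.25,0,-0.65,-0.3],[0,0,0,0.1,0,-0.7,-0.3]]]}}

```text
time_s: 16.85
position: [0.5074, -0.1581, 0.1066]
tcp_rot: [[0.673, -0.081, -0.735], [-0.059, -0.997, 0.055], [-0.737, 0.006, -0.676]]
force: [-0.1, -0.4, -0.7]
opening: 0.353
```

Request:
{"api": "send_rows", "payload": {"moves": [[[0,0,0,0,0,-1,-0.3],[0,0,0,0,0,-2,-0.3],[0,0,0,0,0,-3,-0.3],[0,0,0,0,0,-3,-0.3],[0,0,0,0,0,-3,-0.3]]]}}

```text
time_s: 17.35
position: [0.5954, -0.1646, 0.1908]
tcp_rot: [[0.675, -0.081, -0.734], [-0.06, -0.997, 0.055], [-0.736, 0.007, -0.677]]
force: [0.2, 0.4, -0.5]
opening: 0.349
```

```bash
cat > barpose.py <<'E'
from h import *
from rig import capture
import sys
a=capture("side");cv2.imwrite(f"pics/{sys.argv[1]}.png",a)
b,g,r=[a[...,i].astype(int) for i in range(3)]
for k,(x0,y0,x1,y1) in {"L":tuple(map(int,sys.argv[2:6])),"R":(362,162,382,194)}.items():
    ys,xs=np.nonzero(((r>g+40)&(r>b+40))[y0:y1,x0:x1]);p=np.c_[xs+x0,ys+y0].astype(float)
    vx,vy,cx,cy=cv2.fitLine(p.astype(np.float32),cv2.DIST_L2,0,.01,.01).ravel()
    t=(p-[cx,cy])@[vx,vy];e=np.array([[cx,cy]])+np.array([[t.min()],[t.max()]])*[[vx,vy]]
    W=onz("side",e,.1);W=W[W[:,1].argsort()];d=W[1]-W[0]
    print(k,len(p),W.mean(0).round(4),"len",np.linalg.norm(d).round(3),"yaw",-np.degrees(np.arctan2(d[0],d[1])).round(1))
E
python3 barpose.py side3 345 235 370 280
python3 - <<'E'
from h import *
plan([pose([.56,-.05,.24],0,-1.2),pose([.592,.153,.2],0,-1.0),pose([.592,.153,.1],0,-1.0)],-.3)
E
```

```text
L 126 [0.4983 0.1536 0.1   ] len 0.111 yaw -1.0
R 65 [ 0.4982 -0.1587  0.1   ] len 0.108 yaw -4.3
[[[-0.1, 6.7, -0.5, -0.97, -1.59, 0.04, -0.3], [-0.2, 6.7, -0.5, -0.95, -1.6, -0.07, -0.3], [-0.1, 6.7, -0.5, -0.92, -1.61, -0.19, -0.3], [-0.1, 6.7, -0.5, -0.88, -1.62, -0.3, -0.3], [-0.2, 6.6, -0.4, -0.83, -1.62, -0.4, -0.3]]]
[[[-0.1, 6.7, -0.5, -0.76, -1.62, -0.5, -0.3], [-0.1, 6.7, -0.5, -0.69, -1.64, -0.58, -0.3], [0, 0, 0, 0.46, -3.39, 0.67, -0.3], [0, 0, -0.1, 0.46, -3.4, 0.66, -0.3], [0, 0, 0, 0.47, -3.39, 0.67, -0.3]]]
[[[0, 0, 0, 0.47, -3.39, 0.67, -0.3], [0, 0, -0.1, 0.47, -3.39, 0.66, -0.3], [0, 0, 0, 0.47, -3.39, 0.67, -0.3], [0, 0, 0, 0, 0, 3.33, -0.3], [0, 0, 0, 0.01, 0, 3.34, -0.3]]]
[[[0, 0, 0, 0, 0, 3.33, -0.3], [0, 0, 0, 0, 0, 0, -0.3], [0, 0, 0, 0, 0, 0, -0.3], [0, 0, 0, 0, 0, 0, -0.3], [0, 0, 0, 0, 0, 0, -0.3]]]
end [0.592 0.153 0.1  ] [-0.  0. -1.]
```

Request:
{"api": "send_rows", "payload": {"moves": [[[-0.1,6.7,-0.5,-1.0,-1.6,0,-0.3],[-0.2,6.7,-0.5,-0.9,-1.6,-0.1,-0.3],[-0.1,6.7,-0.5,-0.9,-1.6,-0.2,-0.3],[-0.1,6.7,-0.5,-0.9,-1.6,-0.3,-0.3],[-0.2,6.6,-0.4,-0.8,-1.6,-0.4,-0.3]]]}}

```text
time_s: 17.9
position: [0.5673, -0.082, 0.2241]
tcp_rot: [[0.971, -0.04, -0.236], [-0.038, -0.999, 0.013], [-0.236, -0.004, -0.972]]
force: [-0.6, 0.2, -0.1]
opening: 0.351
```

Request:
{"api": "send_rows", "payload": {"moves": [[[-0.1,6.7,-0.5,-0.8,-1.6,-0.5,-0.3],[-0.1,6.7,-0.5,-0.7,-1.6,-0.6,-0.3],[0,0,0,0.5,-3.4,0.6,-0.3],[0,0,-0.1,0.5,-3.4,0.6,-0.3],[0,0,0,0.4,-3.4,0.6,-0.3]]]}}

```text
time_s: 18.4
position: [0.5713, 0.0522, 0.2196]
tcp_rot: [[1.0, -0.021, -0.009], [-0.021, -1.0, 0.003], [-0.009, -0.003, -1.0]]
force: [0.7, 0.9, -1.1]
opening: 0.353
```

Request:
{"api": "send_rows", "payload": {"moves": [[[0,0,0,0.5,-3.4,0.6,-0.3],[0,0,-0.1,0.5,-3.4,0.6,-0.3],[0,0,0,0.4,-3.4,0.6,-0.3],[0,0,0,0,0,2.0,-0.3],[0,0,0,0,0,0,-0.3]]]}}

```text
time_s: 18.9
position: [0.5849, 0.1539, 0.1789]
tcp_rot: [[1.0, -0.016, -0.016], [-0.016, -1.0, 0.003], [-0.016, -0.002, -1.0]]
force: [-0.6, 0.1, -0.3]
opening: 0.35
```

```bash
python3 - <<'E'
from h import *
plan([pose([.592,.153,.12],0,-1.0),pose([.592,.153,.032],0,-1.0)],-.3,step=3)
E
```

```text
[[[-0.1, 0.5, 0, 0.4, 0.05, 2.94, -0.3], [0, 0.4, 0.1, 0.38, 0.04, 2.94, -0.3], [0, 0, 0, 0, 0, 2.93, -0.3], [0, 0, 0, 0.01, 0, 2.94, -0.3], [0, 0, 0, 0, 0, 2.93, -0.3]]]
end [0.592 0.153 0.032] [-0.001  0.001 -1.   ]
```

Request:
{"api": "send_rows", "payload": {"moves": [[[-0.1,0.5,0,0.4,0,2.9,-0.3],[0,0.4,0.1,0.3,0,2.9,-0.3],[0,0,0,0,0,2.9,-0.3],[0,0,0,0,0,2.9,-0.3],[0,0,0,0,0,2.9,-0.3]]]}}

```text
time_s: 19.4
position: [0.5952, 0.1521, 0.0361]
tcp_rot: [[1.0, -0.022, 0.006], [-0.022, -1.0, 0.001], [0.006, -0.001, -1.0]]
force: [0.7, -0.1, 0.6]
opening: 0.349
```

Request:
{"api": "send_rows", "payload": {"moves": [[[0,0,0,0.5,0,0,-0.3],[0,0,0,0.5,0,0,-0.3],[0,0,0,0.6,0,0,-0.3],[0,0,0,0.6,0,0,-0.3],[0,0,0,0.6,0,0,-0.3]]]}}

```text
time_s: 19.9
position: [0.6229, 0.1527, 0.0376]
tcp_rot: [[1.0, -0.02, 0.004], [-0.02, -1.0, 0.001], [0.004, -0.001, -1.0]]
force: [-4.5, 0.0, 2.7]
opening: 0.35
```

Request:
{"api": "send_rows", "payload": {"moves": [[[0,0,0,0.7,0,0,-0.3],[0,0,0,0.7,0,0,-0.3],[0,0,0,0.7,0,0,-0.3],[0,0,0,0.7,0,0,-0.3],[0,0,0,0.7,0,0,-0.3]]]}}

```text
time_s: 20.4
position: [0.6587, 0.152, 0.0363]
tcp_rot: [[1.0, -0.02, 0.005], [-0.02, -1.0, 0.001], [0.005, -0.001, -1.0]]
force: [-4.4, 0.2, 3.9]
opening: 0.348
```

Request:
{"api": "send_rows", "payload": {"moves": [[[0,0,0,0.4,0,0,-0.3],[0,0,0,0.3,0,0,-0.3],[0,0,0,0.2,0,0,-0.3],[0,0,0,0.1,0,0,-0.3],[0,0,0,0,0,0,-0.3]]]}}

```text
time_s: 20.9
position: [0.6684, 0.1517, 0.0363]
tcp_rot: [[1.0, -0.02, 0.006], [-0.02, -1.0, 0.001], [0.006, -0.001, -1.0]]
force: [-3.4, -0.8, 1.7]
opening: 0.352
```

Request:
{"api": "send_rows", "payload": {"moves": [[[0,0,0,0.1,0,0,-0.3],[0,0,0,0.1,0,0,-0.3],[0,0,0,0.1,0,0,-0.3],[0,0,0,0,0,0,-0.3],[0,0,0,0,0,0,-0.3]]]}}

```text
time_s: 21.4
position: [0.6689, 0.1517, 0.0363]
tcp_rot: [[1.0, -0.019, 0.001], [-0.019, -1.0, 0.001], [0.001, -0.001, -1.0]]
force: [-8.4, -0.3, 5.1]
opening: 0.348
```

Request:
{"api": "send_rows", "payload": {"moves": [[[0,0,0,-0.3,0,0,-0.3],[0,0,0,-0.6,0,0,-0.3],[0,0,0,-0.9,0,0,-0.3],[0,0,0,0,0,-2,-0.3],[0,0,0,0,0,-3,-0.3]]]}}

```text
time_s: 21.9
position: [0.6511, 0.1518, 0.0847]
tcp_rot: [[1.0, -0.02, 0.002], [-0.02, -1.0, 0.001], [0.001, -0.001, -1.0]]
force: [0.0, 0.5, 0.1]
opening: 0.351
```

Request:
{"api": "send_rows", "payload": {"moves": [[[0,0,0,0,0,-4,-0.3],[0,0,0,0,0,-4,-0.3],[0,0,0,-3,0,-4,-0.3],[0,0,0,-4,0,-3,-0.3],[0,0,0,-4,0,0,-0.3]]]}}

```text
time_s: 22.4
position: [0.5447, 0.1542, 0.2407]
tcp_rot: [[1.0, -0.02, 0.018], [-0.02, -1.0, 0.002], [0.018, -0.003, -1.0]]
force: [-0.0, 0.3, 0.2]
opening: 0.348
```

Request:
{"api": "send_rows", "payload": {"moves": [[[0,0,0,-4,0,0,-0.3],[0,0,0,-4,3,0,-0.3],[0,0,0,-2,4,0,-0.3],[0,0,0,0,4,0,-0.3],[0,0,0,0,0,0,-0.3]]]}}

```text
time_s: 22.9
position: [0.4401, 0.0426, 0.2356]
tcp_rot: [[1.0, -0.025, 0.009], [-0.025, -1.0, -0.001], [0.009, 0.001, -1.0]]
force: [0.8, 0.6, 0.5]
opening: 0.352
```

```bash
python3 barpose.py side4 320 230 352 280; python3 - <<'E'
from h import *
from rig import capture
a=cv2.imread("pics/side4.png");b=capture("scene")
cv2.imwrite("pics/fin.png",np.hstack([cv2.resize(a[130:330,230:430],(400,400)),cv2.resize(b[120:270,310:460],(400,400))]))
E
```

```text
L 123 [0.5591 0.1396 0.1   ] len 0.135 yaw -2.2
R 61 [ 0.4983 -0.1587  0.1   ] len 0.108 yaw -4.7
```

View pics/fin.png

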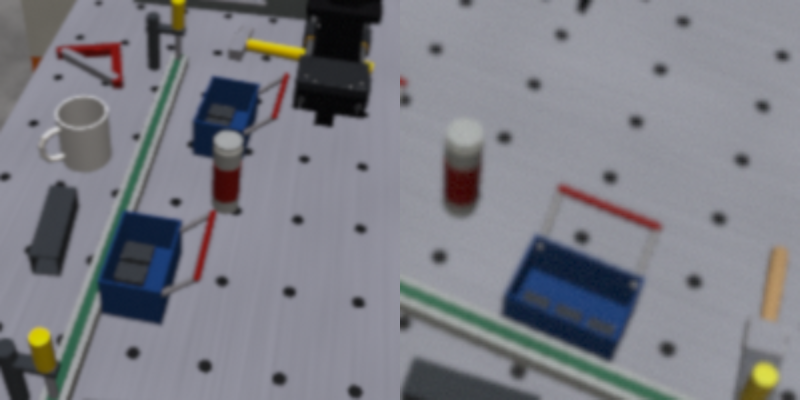

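```bash
python3 -c "
from rig import bot;print(bot.hand_in())"
```

```text
the job is handed in; nothing more can be done
None
```

The job is done and handed in at about 23 s of the 72 s allowed; no verdict was reported. I tipped the left crate, then the right one, each down to the table by its bar, and let each back down flat. The yellow stamp was visible only at a grazing angle, under the left crate; the same strip under the right crate showed no yellow. I then pushed the left crate from inside on its back wall until it met the rail, where the force rose from about 4 N to 8 N.

Last checks:
- **Left (stamped) crate:** the final picture shows it flat against the rail. Its bar is at x ≈ 0.560, which puts its back at about 0.682, level with the rail's near face (also about 0.682).
- **Left crate's angle:** the last fit gave -2.2° against -0.7° for the rail. That fit is less certain because it picked up part of the red can (fitted bar length 135 mm instead of 104 mm). The picture agrees that the crate is square.
- **Right crate:** its bar is within 1 mm of its first reading from the same camera.
- **Other things:** the can, mug and tube, and the visible parts of the hammer and brush, look unmoved in the picture; I did not measure them again. The arm was well clear of everything.

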